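# Try the parts washer's lid, free its bolt if it is caught, and hold the lid open

### The job

I need both hands to lift the carburettor out of the parts washer, so please open its lid for me and hold it. Give the lid a gentle tug upwards first, before moving the bolt, to learn whether the slide bolt has it caught; if it has, don't wrench it but draw the bolt back until the lid is free. Raise the lid to about 60 degrees and finish still holding it up there, steadily, in the fingers - it falls shut if you let go - and leave everything else on the bench where it stands.

Things in the scene. Friction and masses are not known exactly. Their poses are not given: they have to be found in the camera images.
- washer: bench-top parts washer, fixed: grey steel tub 250 mm (x) by 340 mm (y), 138 mm high, with a grey pump box 150 mm wide joined to its right (-y) side, box top 140 mm high. Origin on the bench under the tub's centre; x points to the back (hinge side), y left, z up. A slide bolt on the pump box's top, near the front, shoots along y into a hooded keeper on the lid's right edge
- lid (a joint): angle of the steel lid (252 by 346 mm, 4 mm plate, 0.6 to 1.0 kg): 0 shut, grows as its front edge rises about the hinge at the back; stop at 1.75 rad. No stay: it falls shut by itself. Lifting it from shut takes 3 to 6 N at the handle. With the bolt in the keeper it rises only about 0.03 rad (6 mm at the handle), then is held hard; otherwise it rises freely
- lid_hinge (a point): middle of the lid's hinge axis, at the tub's back edge, 140 mm above the bench; the axis runs along the washer's y. The point turns with the lid: at joint 0 its axes are those of the washer
- lid_handle (a point): the lid's black bow handle: round bar 12 mm thick along y, 110 mm clear between its two steel legs, standing up off the lid near the front edge. Origin at the bar's centre: with the lid shut 215 mm in front of the hinge axis and 46 mm above it, 42 mm above the lid's plate. Turns with the lid; at joint 0 its axes are those of the washer
- bolt_knob (a point): centre of the slide bolt's red upright knob: 18 mm across, 26 mm high, 47 mm above the pump box's top, its foot 34 mm above it, on a 10 mm rod along the washer's y in two low guides. Drawing it right (washer -y, away from the lid) withdraws the bolt. Slides stiffly (3 N), stays where left, may stand anywhere in its travel; the hood hides whether its tip is in the keeper
- bolt_home (a point): fixed point on the washer where the knob's centre stands when the bolt is pushed fully home (85 mm in front of the washer's origin, 215 mm to its right, 187 mm above the bench); fully drawn, the knob stands 36 mm to the right (washer -y) of it, against a stop, and is then certainly clear of the keeper
- spray_can: loose bystander: white and blue spray can with a red cap, 52 mm across, 170 mm high, to the left of the washer; origin at the centre of its underside
- jar: loose bystander: amber glass jar with a yellow lid, 72 mm across, 85 mm high, to the left of the washer; origin at the centre of its underside
- bits_cup: loose bystander: turned wooden cup of hardware, 68 mm across, 88 mm high, to the right of the washer; origin at the centre of its underside
- jet_tin: loose bystander: small open aluminium tin of brass jets, 54 mm across, 28 mm high, standing on the rear of the washer's pump box (box top 140 mm above the bench); origin at the centre of its underside
- spanner: loose bystander: steel spanner, 160 mm long, lying in front of the washer, to the left; origin under its middle
- screwdriver: loose bystander: screwdriver with a yellow handle, 180 mm long, lying in front of the washer; origin under its middle
- tape_roll: loose bystander: roll of cream tape lying flat, 90 mm across, 24 mm high, to the right of the washer; origin at the centre of its underside

How it is judged:
By the outcome, as a careful person would: the job done as asked, in the order asked, and still so for the second after the job is handed in, while the arm keeps its last pose, push and grip.
It also fails if it takes over 51 s, if anything falls off the work surface, if the arm or the gripper's body presses on something with over 40 N, if the wrist force passes 120 N, or if a joint passes its speed limit or range.

### The arm

A 6-joint arm with a two-finger parallel gripper is mounted at the origin on the work surface. World frame = base frame: x ahead of the robot, y to its left, z up, the work surface at z = 0. Lengths are in mm, angles in rad, forces in N, time in s.
With the tool pointing down it reaches from about 275 to 750 mm from the base axis. Payload 10.2 kg.
Tool frame: the origin (TCP) lies between the finger pads; the fingertips stand 17 mm ahead of it and the grasp point (between the pads) lies 2 mm behind it; y points along the fingers, x is the direction in which the jaws open and shut, and the axes are right-handed (so a half turn about y gives the same grasp; the last joint's range is limited). The gripper opens to 85 mm and grips with 20 to 120 N. Pads are 22 mm wide; open, the fingers measure 114 mm over their backs; the gripper's body (76 mm by 85 mm) begins 54 mm behind the grasp point. The pads swing forward as they close: fully open they stand 13 mm farther back than shut.
Start: joints at [1.03, 0.313, 1.498, -0, 1.331, -0.223], TCP at [164.064, 498.713, 248.294] pointing down, gripper open.
Joint ranges: [-2.94, 2.94], [-0.97, 2.17], [0.19, 2.56], [-1.23, 4.37], [0.02, 3.11], [-2.88, 2.88]. Speed limits (rad/s): [2.39, 2.39, 3.01, 3.14, 3.14, 3.14].

### API

Orientations are given as a unit quaternion [w, x, y, z].
In Python, from rig import ctrl gives the robot as it stands.
- The arm moves only by the tool jog_arm, never from a script. Its argument "targets" is a list of rows, each an object with "offset": the shift along the tool's x, y, z in m, a list of three; "yaw": the turn about the tool's y in rad. In form: [{"offset": [dx, dy, dz], "yaw": yaw}, ...]. A call has 1 to 12 rows; each row is the pose to reach, as a shift and turn from the pose measured when the call began, along the tool's axes at that moment; what a row does not reach only later rows make up. A row lasts 1/12 s, in which the tool goes at most 41.7 mm and 7.16 degrees, less where a joint would pass 70% of its speed; a pose out of reach is approached as far as the arm can. A call with a gripper value outside its range is refused whole. "fingers" is the finger opening in m, from 0 to 0.0854, set as the call begins (left out, the last holds). The fingers move at their own pace and stop on an object; "grip_force" is the grip in N (left out, the last holds). Time passes only in rows, so rows that repeat a pose let the fingers close. It gives the time, the measured TCP pose, the force and the opening at its end, in the units of the state.
- ctrl.sense(): the state, without advancing time (a new reading comes with each control period).
- ctrl.capture(name): name is "scene" or "top" or "wrist"; returns a dict with "img" (400x640x3 uint8, red, green, blue), "intrinsics" (3x3 intrinsics, pixels), "T" (4x4, takes a point from camera to world coordinates); the wrist camera has in their place "mount" (4x4, takes a point from camera to tool coordinates, whose origin is the TCP and whose axes are the tool frame's). Camera axes: x right, y up, looking along -z (the intrinsics and any distortion apply to the point x, -y, -z); pixel columns grow to the right and rows downward; lengths in mm; the calibration is good to about 2 mm. A picture is of the moment at which its call begins: read the wrist's pose just before it. There is no depth.
- ctrl.finish_job(): hands the job in, once; it reports no verdict.
Trained networks look in the newest picture that a camera, given by its name, has taken for a name from the list of things; names that differ only in an ending like _2 or _b are one class to them, and where a whole thing is asked for, a point or a joint stands for the part that bears it (a point fixed in the world has none). Each returns a list of dicts, best first, with "score" (0 to 1); they miss things now and then, are a little off and sometimes report something else, mostly with a low value. They report only what shows in the picture. A call takes as long as a camera call.
- ctrl.boxes_of(camera, target): "box" ([left, top, right, bottom] in pixels, round what is visible of it).
- ctrl.regions_of(camera, target): "region" (400x640 bool, what is visible of it) and "box" ([left, top, right, bottom] in pixels, round what is visible of it).
The state is a dict: "time_s": time; "joints": joint angles; "dq": joint speeds; "tau": joint torques, N m; "eef_pos": TCP position; "ee_rot": TCP orientation; "force": force on the tool from outside, world axes, zero at the start; "wrist_torque": the same for the moment, N m; "grip_width": opening from 0.0 (shut) to 1.0 (fully open).
Only numpy, scipy, OpenCV 4.12 (cv2) and the standard library are available. Lean on these libraries where they do the work, as an engineer would, in place of code of your own. Each camera call takes 0.05 s, during which the arm holds its last target.

## Working session

There is one attempt and no reset: what is moved stays moved. The work goes in short steps, Python scripts to look and compute and a tool call to move; the robot and the scene stay as the last step left them, time stands still between calls to the robot, and variables do not carry over. Pictures are saved under pics/ and viewed, and the job is handed in when it is done.

Besides the shell and the picture viewer there is one more tool, called after "Request:" as name(argument=value, ...) on one line, values as JSON. jog_arm: Moves the arm, as the interface text tells. Its arguments: {"type":"object","properties":{"targets":{"type":"array"},"fingers":{"type":"number"},"grip_force":{"type":"number"}},"required":["targets"]}

```bash
mkdir -p pics; ls; python3 - <<'E'
from rig import ctrl
import cv2
print(ctrl.sense())
for n in("scene","top"):
    c=ctrl.capture(n); cv2.imwrite(f"pics/{n}0.png",c["img"][:,:,::-1]); print(n,c["intrinsics"],c["T"])
    print(c.keys())
    for t in ["washer","lid","lid_handle","bolt_knob","bits_cup","jet_tin","tape_roll","spray_can","jar","spanner","screwdriver"]:
        for r in ctrl.boxes_of(n,t)[:2]: print(t,r)
E
```

```text
pics
{'time_s': 0.0, 'joints': array([ 1.02961606e+00,  3.13437109e-01,  1.49841979e+00, -6.73756998e-06,
        1.33100053e+00, -2.23403907e-01]), 'dq': array([-0.00042201, -0.00058528, -0.00186464, -0.00165502,  0.0002063 ,
        0.00043788]), 'tau': array([-6.63240407e-04, -4.12263393e+01, -2.59738898e+01, -2.25322924e-04,
        4.16923678e-03, -1.84536486e-05]), 'eef_pos': array([163.93224623, 498.50721902, 247.74816902]), 'ee_rot': array([-0.57263416,  0.57298924,  0.41418162, -0.41500245]), 'force': array([ 0.21065062, -0.28154867,  0.32018597]), 'wrist_torque': array([-0.05292021, -0.00415563, -0.05512024]), 'grip_width': 1.001183297181433}
scene [[364.60806031   0.         313.61338864]
 [  0.         364.60806031 201.83419037]
 [  0.           0.           1.        ]] [[ 6.99867949e-01 -5.86849262e-01  4.07176618e-01  9.40438433e+02]
 [ 7.14145399e-01  5.85655819e-01 -3.83410500e-01 -3.62176742e+02]
 [-1.34611864e-02  5.59120028e-01  8.28977437e-01  9.64364474e+02]
 [ 0.00000000e+00  0.00000000e+00  0.00000000e+00  1.00000000e+00]]
dict_keys(['img', 'intrinsics', 'T'])
[... 1452 characters left out ...]
 205.6], 'score': 0.38}
bits_cup {'box': [462.9, 173.3, 498.4, 200.1], 'score': 0.81}
bits_cup {'box': [406.7, 185.0, 455.8, 198.6], 'score': 0.49}
tape_roll {'box': [456.3, 140.9, 474.6, 171.8], 'score': 0.6}
spray_can {'box': [334.7, 228.6, 384.0, 246.7], 'score': 0.64}
spray_can {'box': [228.9, 214.0, 258.9, 236.4], 'score': 0.57}
jar {'box': [325.0, 229.4, 387.1, 250.8], 'score': 0.62}
jar {'box': [232.4, 177.0, 261.7, 204.9], 'score': 0.57}
spanner {'box': [250.9, 254.0, 299.1, 273.7], 'score': 0.63}
spanner {'box': [453.1, 140.8, 475.5, 171.2], 'score': 0.6}
screwdriver {'box': [323.9, 230.2, 385.3, 253.7], 'score': 0.81}
screwdriver {'box': [261.1, 110.8, 464.0, 241.1], 'score': 0.71}
```

View pics/scene0.png

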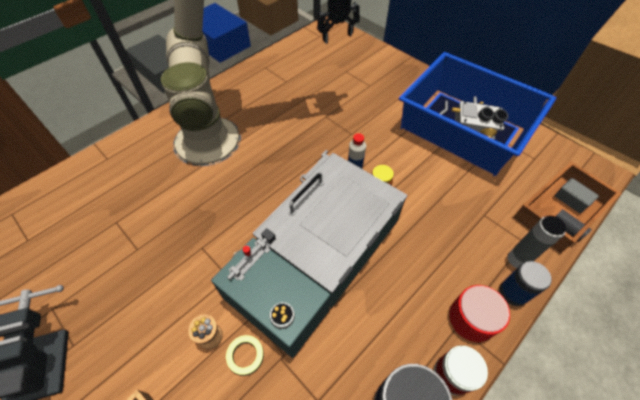

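View pics/top0.png

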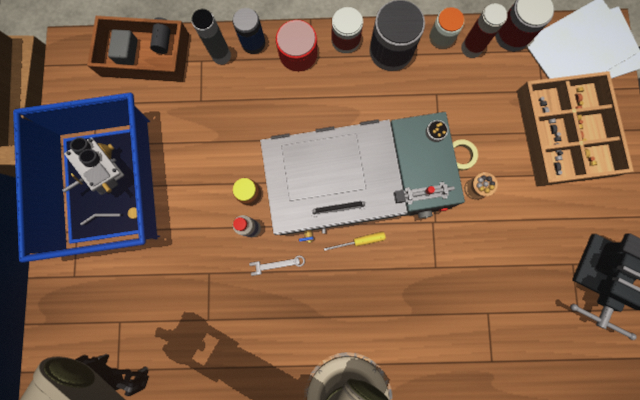

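```bash
python3 - <<'E'
import cv2
a=cv2.imread("pics/top0.png");cv2.imwrite("pics/topz.png",cv2.resize(a[100:260,240:480],None,fx=3.3,fy=3.3,interpolation=cv2.INTER_CUBIC))
a=cv2.imread("pics/scene0.png");cv2.imwrite("pics/scz.png",cv2.resize(a[140:360,190:420],None,fx=2.7,fy=2.7,interpolation=cv2.INTER_CUBIC))
E
```

```text
(no output)
```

View pics/topz.png

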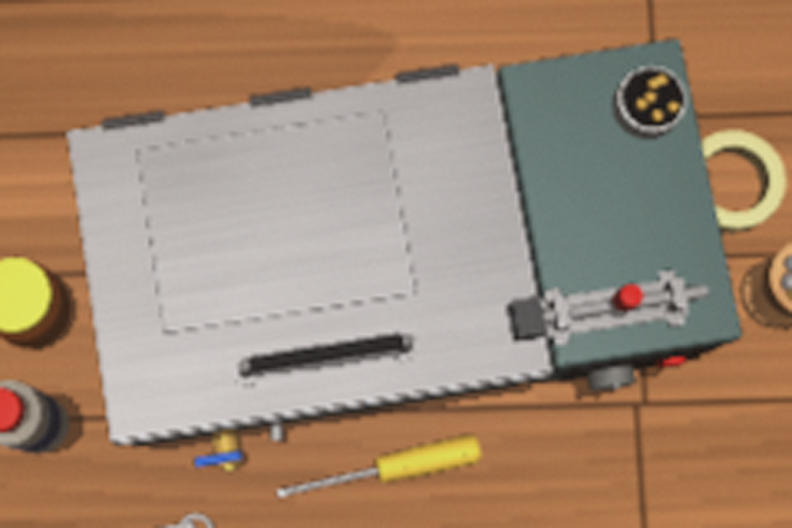

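View pics/scz.png

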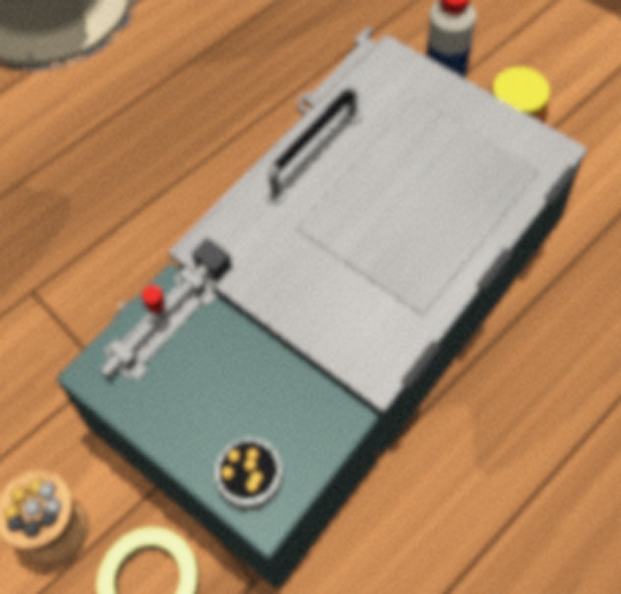

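```bash
cat > h.py <<'E'
import numpy as np
K={"scene":np.array([[364.60806031,0,313.61338864],[0,364.60806031,201.83419037],[0,0,1]]),
"top":np.array([[390.70411482,0,320.86612699],[0,390.70411482,201.8800168],[0,0,1]])}
T={"scene":np.array([[6.99867949e-01,-5.86849262e-01,4.07176618e-01,9.40438433e+02],[7.14145399e-01,5.85655819e-01,-3.83410500e-01,-3.62176742e+02],[-1.34611864e-02,5.59120028e-01,8.28977437e-01,9.64364474e+02],[0,0,0,1]]),
"top":np.array([[-2.55205998e-02,9.90215847e-01,-1.37190651e-01,3.91129425e+02],[-9.99597062e-01,-2.69830650e-02,-8.81067330e-03,5.03108821e+01],[-1.24262926e-02,1.36910518e-01,9.90505476e-01,1.14256456e+03],[0,0,0,1]])}
def proj(K,T,P):
    p=(np.atleast_2d(P)-T[:3,3])@T[:3,:3]
    return np.c_[K[0,2]+K[0,0]*p[:,0]/-p[:,2],K[1,2]-K[1,1]*p[:,1]/-p[:,2]]
def ray(K,T,uv,z):
    d=T[:3,:3]@np.array([(uv[0]-K[0,2])/K[0,0],-(uv[1]-K[1,2])/K[1,1],-1]);t=(z-T[2,3])/d[2];return T[:3,3]+t*d
def w2W(p,P):
    x,y,a=p;c,s=np.cos(a),np.sin(a);P=np.atleast_2d(P);return np.c_[x+c*P[:,0]-s*P[:,1],y+s*P[:,0]+c*P[:,1],P[:,2]]
E
python3 - <<'E'
from h import *
from scipy.optimize import least_squares
tz=lambda u,v:(240+(u+.5)/3.3-.5,100+(v+.5)/3.3-.5)
sz=lambda u,v:(190+(u+.5)/2.7-.5,140+(v+.5)/2.7-.5)
obs=[("top",tz(68,132),(125,173,144)),("top",tz(494,66),(125,-173,144)),("top",tz(115,443),(-127,173,144)),("top",tz(553,375),(-127,-173,144)),
("top",tz(247,367),(-90,55,192)),("top",tz(406,343),(-90,-55,192)),
("scene",sz(384,38),(-127,173,144)),("scene",sz(585,150),(125,173,144)),("scene",sz(383,410),(125,-173,144)),("scene",sz(172,255),(-127,-173,144)),
("scene",sz(350,95),(-90,55,192)),("scene",sz(275,172),(-90,-55,192))]
def res(p): return np.concatenate([(proj(K[c],T[c],w2W(p,P))[0]-uv) for c,uv,P in obs])
r=least_squares(res,[530,50,.15],x_scale=[100,100,.1],loss="soft_l1")
print(r.x,r.fun.reshape(-1,2).round(1))
p=r.x
print("handle",w2W(p,(-90,0,186)),"home",w2W(p,(-85,-215,187)),"drawn",w2W(p,(-85,-251,187)))
# knob y
k=[("top",tz(629,297)),("scene",sz(153,298))]
def rk(q): return np.concatenate([proj(K[c],T[c],w2W(p,(q[0],q[1],189)))[0]-uv for c,uv in k])
q=least_squares(rk,[-85,-230]);print("knob",q.x,q.fun)
for n,c,uv,z in [("can","top",(244,226),170),("jar","top",(245,191),85)]: print(n,ray(K[c],T[c],uv,z))
E
```

```text
[5.99385309e+02 2.56654953e+01 1.33870156e-01] [[ 0.5 -0.1]
 [ 0.4 -0.7]
 [-0.2 -0.1]
 [ 0.5 -1.1]
 [ 2.7 -0.8]
 [-1.2 -0.7]
 [ 0.3 -1. ]
 [ 0.1 -0.6]
 [-0.  -0.2]
 [-0.9 -0.6]
 [-1.5 -1.6]
 [ 0.2 -3.3]]
handle [[510.19055989  13.6531358  186.        ]] home [[ 543.84201592 -198.75585531  187.        ]] drawn [[ 548.64695974 -234.43375484  187.        ]]
knob [ -84.7199894  -228.34073616] [0.12052797 0.15184669 0.18602336 0.05384788]
can [470.26175534 252.4676263  170.        ]
jar [573.48692832 267.52161655  85.        ]
```

```bash
cat >> h.py <<'E'
from scipy.spatial.transform import Rotation as Ro
def go(s,tgt,jawdir=None):
    q=s["ee_rot"];R=Ro.from_quat([q[1],q[2],q[3],q[0]]).as_matrix()
    off=R.T@(np.array(tgt)-s["eef_pos"])/1000
    print("t",round(s["time_s"],2),"pos",s["eef_pos"].round(1),"F",s["force"].round(1),"g",round(s["grip_width"],3),"approach",R[:,1].round(3),"jaw",R[:,0].round(3))
    out=None
    if jawdir is not None:
        # yaw a about tool y: new x = cos a x - sin a z
        d=np.array([np.cos(jawdir),np.sin(jawdir),0]);a=np.arctan2(-d@R[:,2],d@R[:,0]);out=[a,a-np.pi*np.sign(a)]
    print("offset",off.round(4),"yaw",out)
    return R
E
python3 - <<'E'
from rig import ctrl
from h import *
go(ctrl.sense(),[510,14,265],0.134)
E
```

```text
t 1.2 pos [164.1 498.7 248.3] F [-0.3  1.  -1. ] g 1.001 approach [ 0. -0. -1.] jaw [ 0.312  0.95  -0.   ]
offset [-0.3523 -0.0167 -0.4801] yaw [np.float64(1.1189941573037228), np.float64(-2.0225984962860704)]
```

Request:
jog_arm(targets=[{"offset":[-0.02,-0.017,-0.027],"yaw":0.07},{"offset":[-0.045,-0.017,-0.062],"yaw":0.15},{"offset":[-0.07,-0.017,-0.096],"yaw":0.225},{"offset":[-0.095,-0.017,-0.13],"yaw":0.3},{"offset":[-0.12,-0.017,-0.164],"yaw":0.38},{"offset":[-0.145,-0.017,-0.198],"yaw":0.46},{"offset":[-0.17,-0.017,-0.232],"yaw":0.54},{"offset":[-0.195,-0.017,-0.266],"yaw":0.62},{"offset":[-0.22,-0.017,-0.3],"yaw":0.7},{"offset":[-0.245,-0.017,-0.334],"yaw":0.78},{"offset":[-0.27,-0.017,-0.368],"yaw":0.86},{"offset":[-0.295,-0.017,-0.402],"yaw":0.94}])

```text
time_s: 2.2
eef_pos: [450.7, 96.3, 265.5]
ee_rot: [-0.699, 0.699, 0.109, -0.109]
force: [0.5, -0.0, 0.5]
grip_width: 1.0
```

```bash
python3 - <<'E'
from rig import ctrl
from h import *
s=ctrl.sense();go(s,[510,14,265],0.134);print(s["joints"])
E
```

```text
t 2.2 pos [450.7  96.3 265.5] F [ 0.5 -0.   0.5] g 1.0 approach [ 0.001  0.    -1.   ] jaw [0.953 0.304 0.001]
offset [ 0.0315  0.0006 -0.0964] yaw [np.float64(0.17472447720551826), np.float64(-2.966868176384275)]
[-4.46615363e-02  1.56663421e-01  1.65049668e+00  5.56305168e-05
  1.33386077e+00 -3.53399070e-01]
```

Request:
jog_arm(targets=[{"offset":[0.011,0,-0.033],"yaw":0.06},{"offset":[0.022,0,-0.065],"yaw":0.12},{"offset":[0.031,0,-0.096],"yaw":0.175},{"offset":[0.031,0,-0.096],"yaw":0.175},{"offset":[0.031,0,-0.096],"yaw":0.175}])

```text
time_s: 2.62
eef_pos: [509.7, 13.2, 265.1]
ee_rot: [0.706, -0.705, -0.046, 0.047]
force: [-0.4, 0.5, -0.5]
grip_width: 1.0
```

```bash
python3 - <<'E'
from rig import ctrl
from h import *
import cv2
s=ctrl.sense();R=go(s,[510,14,186],0.134)
c=ctrl.capture("wrist");cv2.imwrite("pics/w1.png",c["img"][:,:,::-1])
print(c["mount"].round(3).tolist(),c["intrinsics"].tolist())
Tt=np.eye(4);Tt[:3,:3]=R;Tt[:3,3]=s["eef_pos"];Tw=Tt@c["mount"]
p=[599.4,25.7,.1339]
for P in [(-90,55,186),(-90,-55,186),(-127,173,144),(-127,-173,144)]: print(P,proj(c["intrinsics"],Tw,w2W(p,P)).round(0))
E
```

```text
t 2.62 pos [509.7  13.2 265.1] F [-0.4  0.5 -0.5] g 1.0 approach [-0.  0. -1.] jaw [ 0.991  0.131 -0.   ]
offset [0.0004 0.0791 0.0007] yaw [np.float64(-0.0022153987967532263), np.float64(3.13937725479304)]
[[1.0, -0.0, -0.0, 0.637], [-0.0, 0.298, -0.955, -125.197], [0.0, 0.955, 0.298, 76.734], [0.0, 0.0, 0.0, 1.0]] [[353.71646882096974, 0.0, 319.16703284932487], [0.0, 353.71646882096974, 197.84479602794045], [0.0, 0.0, 1.0]]
(-90, 55, 186) [[319. 127.]]
(-90, -55, 186) [[319. 295.]]
(-127, 173, 144) [[255. -86.]]
(-127, -173, 144) [[277. 386.]]
```

View pics/w1.png

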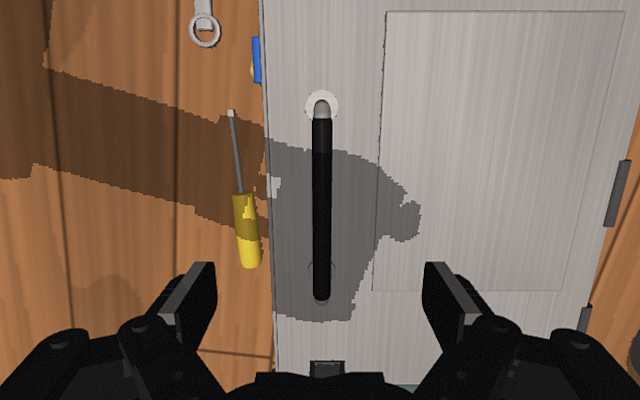

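Request:
jog_arm(targets=[{"offset":[0.001,0.02,0.0],"yaw":0},{"offset":[0.001,0.04,0.0],"yaw":0},{"offset":[0.001,0.06,0.0],"yaw":0},{"offset":[0.001,0.075,0.0],"yaw":0},{"offset":[0.001,0.081,0.0],"yaw":0},{"offset":[0.001,0.081,0.0],"yaw":0}], fingers=0.04, grip_force=50)

```text
time_s: 3.17
eef_pos: [509.4, 15.4, 183.6]
ee_rot: [0.706, -0.705, -0.047, 0.048]
force: [0.5, 0.2, -0.0]
grip_width: 0.463
```

Request:
jog_arm(targets=[{"offset":[0,0,0],"yaw":0},{"offset":[0,0,0],"yaw":0},{"offset":[0,0,0],"yaw":0},{"offset":[0,0,0],"yaw":0},{"offset":[0,0,0],"yaw":0},{"offset":[0,0,0],"yaw":0}], fingers=0.0, grip_force=50)

```text
time_s: 3.67
eef_pos: [510.7, 15.9, 184.9]
ee_rot: [0.706, -0.705, -0.049, 0.047]
force: [5.6, 3.7, -0.2]
grip_width: 0.122
```

```bash
python3 - <<'E'
from rig import ctrl
from h import *
import cv2
s=ctrl.sense();R=go(s,[510,14,186],0.134)
c=ctrl.capture("wrist");cv2.imwrite("pics/w2.png",c["img"][:,:,::-1])
E
```

```text
t 3.67 pos [510.7  15.9 184.9] F [ 5.6  3.7 -0.2] g 0.122 approach [ 0.003  0.001 -1.   ] jaw [0.991 0.135 0.003]
offset [-0.0009 -0.0011 -0.0018] yaw [np.float64(0.0013298272968677118), np.float64(-3.1402628262929255)]
```

View pics/w2.png

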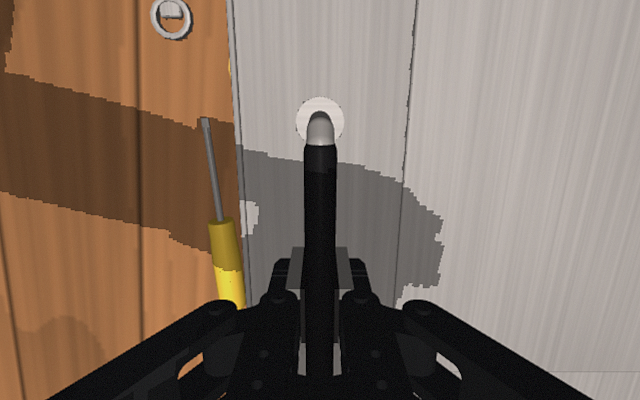

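Request:
jog_arm(targets=[{"offset":[0,-0.001,0],"yaw":0},{"offset":[0,-0.002,0],"yaw":0},{"offset":[0,-0.003,0],"yaw":0},{"offset":[0,-0.003,0],"yaw":0}])

```text
time_s: 4.05
eef_pos: [511.4, 16.0, 188.3]
ee_rot: [0.706, -0.705, -0.05, 0.046]
force: [6.7, 1.5, -7.1]
grip_width: 0.119
```

Request:
jog_arm(targets=[{"offset":[0,-0.001,0],"yaw":0},{"offset":[0,-0.002,0],"yaw":0},{"offset":[0,-0.003,0],"yaw":0},{"offset":[0,-0.003,0],"yaw":0}])

```text
time_s: 4.38
eef_pos: [512.1, 16.1, 191.4]
ee_rot: [0.706, -0.705, -0.05, 0.045]
force: [9.6, 0.2, -9.0]
grip_width: 0.121
```

Request:
jog_arm(targets=[{"offset":[0,-0.001,0],"yaw":0},{"offset":[0,-0.002,0],"yaw":0},{"offset":[0,-0.002,0],"yaw":0}])

```text
time_s: 4.63
eef_pos: [512.2, 16.1, 192.1]
ee_rot: [0.706, -0.705, -0.05, 0.045]
force: [9.8, -0.7, -18.3]
grip_width: 0.12
```

Held hard after about 6–7 mm, and the force jumped from 9 N to 18 N. The bolt has the lid caught, so I'll lower it and let go.

Request:
jog_arm(targets=[{"offset":[0,0.002,0],"yaw":0},{"offset":[0,0.004,0],"yaw":0},{"offset":[0,0.006,0],"yaw":0},{"offset":[0,0.0075,0],"yaw":0},{"offset":[0,0.0075,0],"yaw":0}])

```text
time_s: 5.05
eef_pos: [510.8, 15.9, 184.9]
ee_rot: [0.706, -0.705, -0.049, 0.047]
force: [-10.2, -2.9, 1.9]
grip_width: 0.117
```

Request:
jog_arm(targets=[{"offset":[0,0,0],"yaw":0},{"offset":[0,0,0],"yaw":0},{"offset":[0,0,0],"yaw":0},{"offset":[0,0,0],"yaw":0}], fingers=0.04)

```text
time_s: 5.38
eef_pos: [511.2, 16.0, 185.3]
ee_rot: [0.706, -0.705, -0.049, 0.046]
force: [0.8, 0.2, 0.8]
grip_width: 0.467
```

```bash
python3 - <<'E'
from rig import ctrl
from h import *
import cv2
c=ctrl.capture("top")
p=[599.4,25.7,.1339]
s=ctrl.sense();R=go(s,[s["eef_pos"][0],s["eef_pos"][1],265]);
print(w2W(p,(-85,-228.3,187)))
cv2.imwrite("pics/t2.png",cv2.resize(c["img"][100:260,240:480,::-1],None,fx=3.3,fy=3.3,interpolation=cv2.INTER_CUBIC))
E
```

```text
t 5.43 pos [511.1  16.  185.2] F [0.8 0.3 0.5] g 0.468 approach [ 0.004  0.002 -1.   ] jaw [0.991 0.135 0.004]
offset [ 0.0003 -0.0798  0.0001] yaw None
[[ 545.63895803 -211.90395697  187.        ]]
```

View pics/t2.png

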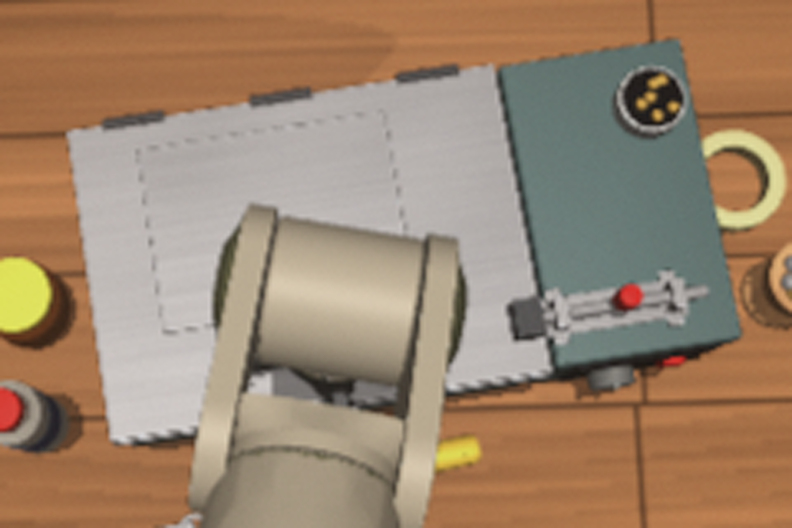

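Request:
jog_arm(targets=[{"offset":[0,-0.025,0],"yaw":0},{"offset":[0,-0.055,0],"yaw":0},{"offset":[0.0,-0.075,-0.02],"yaw":0},{"offset":[0.001,-0.075,-0.055],"yaw":0},{"offset":[0.002,-0.075,-0.09],"yaw":0},{"offset":[0.003,-0.075,-0.125],"yaw":0},{"offset":[0.003,-0.075,-0.16],"yaw":0},{"offset":[0.003,-0.075,-0.195],"yaw":0},{"offset":[0.003,-0.075,-0.22],"yaw":0},{"offset":[0.003,-0.075,-0.231],"yaw":0},{"offset":[0.003,-0.075,-0.231],"yaw":0},{"offset":[0.003,-0.075,-0.231],"yaw":0}])

```text
time_s: 6.43
eef_pos: [544.9, -212.0, 259.8]
ee_rot: [0.706, -0.705, -0.049, 0.046]
force: [-0.5, 0.7, -0.3]
grip_width: 0.469
```

```bash
python3 - <<'E'
from rig import ctrl
from h import *
import cv2
s=ctrl.sense();R=go(s,[545.6,-211.9,189],0.134);print(s["joints"])
c=ctrl.capture("wrist");cv2.imwrite("pics/w3.png",c["img"][:,:,::-1])
Tt=np.eye(4);Tt[:3,:3]=R;Tt[:3,3]=s["eef_pos"];Tw=Tt@c["mount"]
print(proj(c["intrinsics"],Tw,[[545.6,-211.9,200]]),ctrl.boxes_of("wrist","bolt_knob")[:2])
E
```

```text
t 6.43 pos [ 544.9 -212.   259.8] F [-0.5  0.7 -0.3] g 0.469 approach [ 0.004  0.002 -1.   ] jaw [0.991 0.135 0.004]
offset [ 0.0004  0.0708 -0.0001] yaw [np.float64(0.0010886966392473028), np.float64(-3.1405039569505457)]
[-0.57294444  0.43729591  1.29081315  0.00399588  1.4115844  -0.70865937]
[[318.77747452 230.23296126]] [{'box': [306.6, 115.6, 341.0, 297.2], 'score': 0.97}]
```

View pics/w3.png

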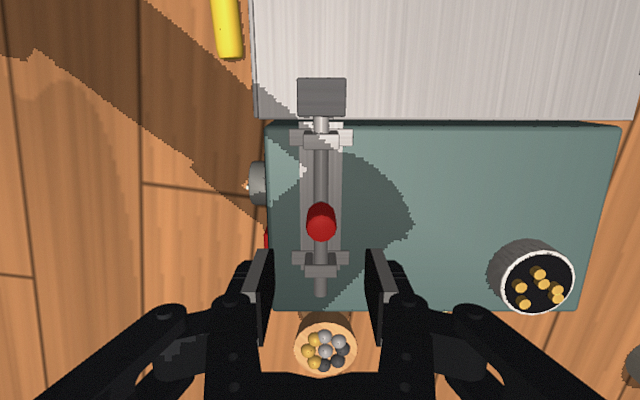

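Request:
jog_arm(targets=[{"offset":[0.001,0.025,0],"yaw":0},{"offset":[0.001,0.05,0],"yaw":0},{"offset":[0.001,0.065,0],"yaw":0},{"offset":[0.001,0.07,0],"yaw":0},{"offset":[0.001,0.07,0],"yaw":0},{"offset":[0.001,0.07,0],"yaw":0}])

```text
time_s: 7.03
eef_pos: [546.7, -210.4, 191.3]
ee_rot: [0.706, -0.705, -0.051, 0.047]
force: [-0.6, 0.1, 0.0]
grip_width: 0.469
```

Request:
jog_arm(targets=[{"offset":[0,0,0],"yaw":0},{"offset":[0,0,0],"yaw":0},{"offset":[0,0,0],"yaw":0},{"offset":[0,0,0],"yaw":0},{"offset":[0,0,0],"yaw":0}], fingers=0.0, grip_force=40)

```text
time_s: 7.45
eef_pos: [546.1, -210.5, 193.1]
ee_rot: [-0.705, 0.705, 0.05, -0.047]
force: [-8.4, 1.0, 8.4]
grip_width: 0.189
```

```bash
python3 - <<'E'
from rig import ctrl
from h import *
import cv2
s=ctrl.sense();R=go(s,[s["eef_pos"][0]+.134*22.7,s["eef_pos"][1]-22.7,s["eef_pos"][2]],0.134)
c=ctrl.capture("wrist");cv2.imwrite("pics/w4.png",c["img"][:,:,::-1])
E
```

```text
t 7.45 pos [ 546.1 -210.5  193.1] F [-8.4  1.   8.4] g 0.189 approach [ 0.005  0.    -1.   ] jaw [0.991 0.137 0.005]
offset [-0.0001  0.     -0.0229] yaw [np.float64(0.003715982112075238), np.float64(-3.1378766714777178)]
```

View pics/w4.png

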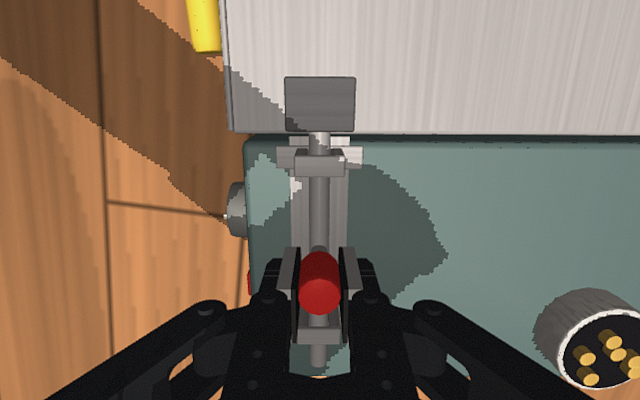

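Request:
jog_arm(targets=[{"offset":[0,-0.001,-0.003],"yaw":0},{"offset":[0,-0.001,-0.006],"yaw":0},{"offset":[0,-0.001,-0.009],"yaw":0},{"offset":[0,-0.001,-0.012],"yaw":0},{"offset":[0,-0.001,-0.015],"yaw":0},{"offset":[0,-0.001,-0.018],"yaw":0},{"offset":[0,-0.001,-0.02],"yaw":0},{"offset":[0,-0.001,-0.02],"yaw":0}])

```text
time_s: 8.17
eef_pos: [548.6, -230.8, 193.4]
ee_rot: [0.706, -0.705, -0.05, 0.047]
force: [0.6, -0.1, -16.1]
grip_width: 0.197
```

Request:
jog_arm(targets=[{"offset":[0,0,-0.002],"yaw":0},{"offset":[0,0,-0.003],"yaw":0},{"offset":[0,0,-0.003],"yaw":0}])

```text
time_s: 8.42
eef_pos: [548.7, -231.8, 193.3]
ee_rot: [0.707, -0.704, -0.05, 0.048]
force: [-3.0, 12.8, -10.5]
grip_width: 0.19
```

Request:
jog_arm(targets=[{"offset":[0,0,0],"yaw":0},{"offset":[0,0,0],"yaw":0},{"offset":[0,0,0],"yaw":0},{"offset":[0,0,0],"yaw":0}], fingers=0.04)

```text
time_s: 8.75
eef_pos: [549.2, -232.6, 194.7]
ee_rot: [0.706, -0.705, -0.05, 0.047]
force: [0.0, -0.0, 0.4]
grip_width: 0.47
```

Request:
jog_arm(targets=[{"offset":[0,-0.02,0],"yaw":0},{"offset":[0,-0.045,0],"yaw":0},{"offset":[0,-0.07,0],"yaw":0},{"offset":[0,-0.07,0],"yaw":0}])

```text
time_s: 9.08
eef_pos: [550.2, -234.0, 270.7]
ee_rot: [-0.704, 0.707, 0.053, -0.044]
force: [-0.1, -0.7, 0.9]
grip_width: 0.472
```

```bash
python3 - <<'E'
from rig import ctrl
from h import *
import cv2
s=ctrl.sense();R=go(s,[511,16,s["eef_pos"][2]],0.134)
c=ctrl.capture("wrist");cv2.imwrite("pics/w5.png",c["img"][:,:,::-1])
Tt=np.eye(4);Tt[:3,:3]=R;Tt[:3,3]=s["eef_pos"];Tw=Tt@c["mount"]
p=[599.4,25.7,.1339]
print(proj(c["intrinsics"],Tw,w2W(p,[(-85,-251,200),(-85,-251,174),(-85,-228,200)])))
E
```

```text
t 9.08 pos [ 550.2 -234.   270.7] F [-0.1 -0.7  0.9] g 0.472 approach [ 0.013 -0.004 -1.   ] jaw [0.991 0.137 0.012]
offset [-0.0046 -0.0014  0.253 ] yaw [np.float64(0.0032992985899699197), np.float64(-3.1382933549998233)]
[[313.88243082 222.7771747 ]
 [313.94982387 208.27451608]
 [313.84584139 185.40154094]]
```

View pics/w5.png

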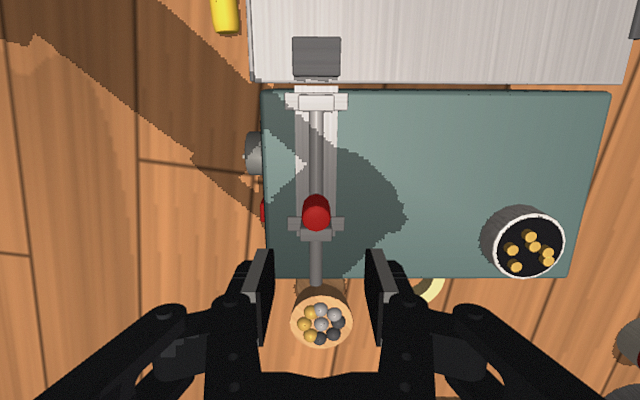

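Request:
jog_arm(targets=[{"offset":[0,0,0.03],"yaw":0},{"offset":[-0.001,0,0.065],"yaw":0},{"offset":[-0.002,0,0.1],"yaw":0},{"offset":[-0.003,0,0.135],"yaw":0},{"offset":[-0.004,0,0.17],"yaw":0},{"offset":[-0.0045,-0.001,0.205],"yaw":0},{"offset":[-0.0045,-0.001,0.24],"yaw":0},{"offset":[-0.0045,-0.001,0.253],"yaw":0.003},{"offset":[-0.0045,-0.001,0.253],"yaw":0.003},{"offset":[-0.0045,-0.001,0.253],"yaw":0.003}])

```text
time_s: 9.97
eef_pos: [510.6, 16.4, 268.0]
ee_rot: [-0.705, 0.706, 0.051, -0.044]
force: [0.1, -0.8, 0.3]
grip_width: 0.47
```

```bash
python3 - <<'E'
from rig import ctrl
from h import *
s=ctrl.sense();R=go(s,[511,16,184.5],0.134)
E
```

```text
t 9.97 pos [510.6  16.4 268. ] F [ 0.1 -0.8  0.3] g 0.47 approach [ 0.01  -0.002 -1.   ] jaw [0.991 0.135 0.01 ]
offset [-0.0005  0.0835 -0.0002] yaw [np.float64(0.0015146320279782843), np.float64(-3.140078021561815)]
```

Request:
jog_arm(targets=[{"offset":[0,0.025,0],"yaw":0},{"offset":[0,0.05,0],"yaw":0},{"offset":[-0.0005,0.072,0],"yaw":0},{"offset":[-0.0005,0.0835,0],"yaw":0},{"offset":[-0.0005,0.0835,0],"yaw":0},{"offset":[-0.0005,0.0835,0],"yaw":0}])

```text
time_s: 10.47
eef_pos: [511.1, 15.1, 184.4]
ee_rot: [-0.705, 0.706, 0.051, -0.044]
force: [-0.3, -0.4, 0.1]
grip_width: 0.468
```

Request:
jog_arm(targets=[{"offset":[0,0,0],"yaw":0},{"offset":[0,0,0],"yaw":0},{"offset":[0,0,0],"yaw":0},{"offset":[0,0,0],"yaw":0},{"offset":[0,0,0],"yaw":0},{"offset":[0,0,0],"yaw":0}], fingers=0.0, grip_force=50)

```text
time_s: 10.97
eef_pos: [511.0, 14.5, 185.5]
ee_rot: [-0.704, 0.707, 0.051, -0.044]
force: [-4.4, -2.8, 4.7]
grip_width: 0.116
```

Request:
jog_arm(targets=[{"offset":[0,-0.002,0],"yaw":0},{"offset":[0,-0.004,0],"yaw":0},{"offset":[0,-0.006,0],"yaw":0},{"offset":[0,-0.008,0],"yaw":0},{"offset":[0.001,-0.01,0],"yaw":0}])

```text
time_s: 11.38
eef_pos: [513.2, 14.7, 195.9]
ee_rot: [-0.704, 0.707, 0.052, -0.043]
force: [8.9, 1.7, -8.1]
grip_width: 0.116
```

```bash
python3 - <<'E'
from rig import ctrl
from h import *
s=ctrl.sense();R=go(s,[511,16,184.5],0.134)
E
```

```text
t 11.38 pos [513.2  14.7 195.9] F [ 8.9  1.7 -8.1] g 0.116 approach [ 0.014 -0.003 -1.   ] jaw [0.991 0.134 0.013]
offset [-0.0022  0.0114  0.0016] yaw [np.float64(-7.326977125055422e-05), np.float64(3.1415193838185425)]
```

```bash
cat >> h.py <<'E'
def arc(s,th1,step,n=12):
    # current angle from z of TCP: grip z rel to hinge
    q=s["ee_rot"];R=Ro.from_quat([q[1],q[2],q[3],q[0]]).as_matrix()
    H=lambda t:np.array([-215*np.cos(t)+46*np.sin(t),46*np.cos(t)+215*np.sin(t)])
    h0=s["eef_pos"][2]-140+0.5
    ph=np.arctan2(46,215);r=np.hypot(46,215);th0=np.arcsin(h0/r)-ph if False else None
    # use both x and z: position along washer x
    p=[599.4,25.7,.1339];d=s["eef_pos"][:2]-np.array(p[:2]);wx=d@[np.cos(p[2]),np.sin(p[2])]-125-1.5
    th0=np.arctan2(h0,-wx)-ph
    print("t",round(s["time_s"],2),"theta",round(th0,4),"deg",round(np.degrees(th0),1),"r",np.hypot(h0,wx).round(1),"F",s["force"].round(1),"tau",s["wrist_torque"].round(2),"g",round(s["grip_width"],3))
    for i in range(1,n+1):
        t=min(th0+step*i,th1);D=H(t)-np.array([wx,h0])
        W=np.array([D[0]*np.cos(p[2]),D[0]*np.sin(p[2]),D[1]])
        print(np.round(R.T@W/1000,4).tolist())
        if t>=th1:break
E
python3 - <<'E'
from rig import ctrl
from h import *
s=ctrl.sense();print(s["joints"]);arc(s,1.047,.035)
E
```

```text
[-1.99636005e-01  3.28334400e-01  1.61934072e+00 -3.13351311e-04
  1.17987021e+00 -3.33477486e-01]
t 11.38 theta 0.0478 deg 2.7 r 220.7 F [ 8.9  1.7 -8.1] tau [ 0.14 -1.01 -0.02] g 0.116
[0.003, -0.0072, -0.0]
[0.0054, -0.0144, -0.0001]
[0.0081, -0.0217, -0.0001]
[0.0111, -0.0288, -0.0001]
[0.0143, -0.0358, -0.0002]
[0.0177, -0.0426, -0.0002]
[0.0214, -0.0494, -0.0002]
[0.0253, -0.056, -0.0003]
[0.0295, -0.0625, -0.0003]
[0.0339, -0.0688, -0.0003]
[0.0385, -0.075, -0.0004]
[0.0433, -0.081, -0.0004]
```

Request:
jog_arm(targets=[{"offset":[0.003,-0.007,0],"yaw":0},{"offset":[0.0055,-0.0145,0],"yaw":0},{"offset":[0.008,-0.0215,0],"yaw":0},{"offset":[0.011,-0.029,0],"yaw":0},{"offset":[0.0145,-0.036,0],"yaw":0},{"offset":[0.0175,-0.0425,0],"yaw":0},{"offset":[0.0215,-0.0495,0],"yaw":0}])

```text
time_s: 11.97
eef_pos: [532.7, 17.4, 246.2]
ee_rot: [-0.704, 0.707, 0.051, -0.044]
force: [-9.4, -4.2, -1.6]
grip_width: 0.119
```

```bash
python3 - <<'E'
from rig import ctrl
from h import *
s=ctrl.sense();go(s,[511,16,184.5],0.134);arc(s,1.047,.035)
E
```

```text
t 11.97 pos [532.7  17.4 246.2] F [-9.4 -4.2 -1.6] g 0.119 approach [ 0.01  -0.004 -1.   ] jaw [0.991 0.134 0.009]
offset [-0.0223  0.0615  0.0019] yaw [np.float64(-2.0573814242436684e-05), np.float64(3.1415720797755506)]
t 11.97 theta 0.2928 deg 16.8 r 221.1 F [-9.4 -4.2 -1.6] tau [-0.66  1.73 -0.  ] g 0.119
[0.005, -0.006, -0.0]
[0.0091, -0.0125, -0.0001]
[0.0134, -0.0189, -0.0001]
[0.018, -0.0251, -0.0001]
[0.0228, -0.0311, -0.0002]
[0.0278, -0.037, -0.0002]
[0.033, -0.0426, -0.0002]
[0.0384, -0.0481, -0.0003]
[0.0439, -0.0534, -0.0003]
[0.0497, -0.0586, -0.0003]
[0.0556, -0.0635, -0.0003]
[0.0617, -0.0681, -0.0004]
```

Request:
jog_arm(targets=[{"offset":[0.004,-0.006,0],"yaw":0},{"offset":[0.0085,-0.0125,0],"yaw":0},{"offset":[0.013,-0.019,0],"yaw":0},{"offset":[0.0175,-0.025,0],"yaw":0},{"offset":[0.0225,-0.031,0],"yaw":0},{"offset":[0.0275,-0.037,0],"yaw":0},{"offset":[0.033,-0.0425,0],"yaw":0},{"offset":[0.038,-0.048,0],"yaw":0},{"offset":[0.0435,-0.0535,0],"yaw":0},{"offset":[0.0495,-0.0585,0],"yaw":0}])

```text
time_s: 12.8
eef_pos: [580.1, 23.7, 307.7]
ee_rot: [-0.703, 0.708, 0.05, -0.045]
force: [-15.1, -5.2, 10.0]
grip_width: 0.119
```

```bash
python3 - <<'E'
from rig import ctrl
from h import *
import cv2
s=ctrl.sense();go(s,[511,16,184.5],0.134);print(s["joints"]);arc(s,1.047,.035)
c=ctrl.capture("scene");cv2.imwrite("pics/s6.png",c["img"][:,:,::-1])
E
```

```text
t 12.8 pos [580.1  23.7 307.7] F [-15.1  -5.2  10. ] g 0.119 approach [ 0.007 -0.006 -1.   ] jaw [0.991 0.133 0.007]
offset [-0.0703  0.1227  0.0025] yaw [np.float64(-0.0004424618771006603), np.float64(3.1411501917126925)]
[-0.15892501  0.40273693  1.21872034 -0.00475552  1.51187075 -0.29224478]
t 12.8 theta 0.6454 deg 37.0 r 222.7 F [-15.1  -5.2  10. ] tau [-0.82  2.95 -0.01] g 0.119
[0.0078, -0.0028, -0.0]
[0.0139, -0.0074, -0.0]
[0.0201, -0.0119, -0.0001]
[0.0265, -0.0162, -0.0001]
[0.0331, -0.0202, -0.0001]
[0.0398, -0.024, -0.0002]
[0.0466, -0.0275, -0.0002]
[0.0536, -0.0309, -0.0002]
[0.0606, -0.0339, -0.0002]
[0.0678, -0.0368, -0.0002]
[0.075, -0.0393, -0.0003]
[0.0785, -0.0405, -0.0003]
```

View pics/s6.png

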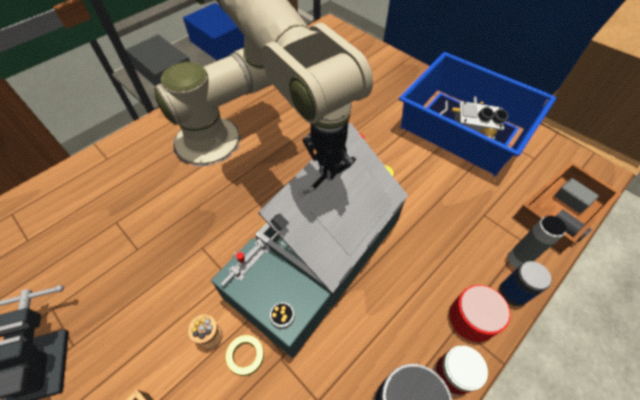

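```bash
cat >> h.py <<'E'
def arc2(s,dth,step,pz=136.5,dr=1.0):
    q=s["ee_rot"];R=Ro.from_quat([q[1],q[2],q[3],q[0]]).as_matrix()
    p=[599.4,25.7,.1339];d=s["eef_pos"][:2]-np.array(p[:2]);wx=d@[np.cos(p[2]),np.sin(p[2])]-125-1.5
    h=s["eef_pos"][2]-pz;r=np.hypot(wx,h);a=np.arctan2(h,-wx)
    print("t",round(s["time_s"],2),"theta deg",np.degrees(a-np.arctan2(46,215)).round(1),"r",r.round(1),"F",s["force"].round(1),"tau",s["wrist_torque"].round(2),"g",round(s["grip_width"],3))
    n=int(np.ceil(dth/step))
    for i in range(1,n+1):
        t=a+min(step*i,dth);D=np.array([-(r+dr)*np.cos(t)-wx,(r+dr)*np.sin(t)-h])
        print(np.round(R.T@np.array([D[0]*np.cos(p[2]),D[0]*np.sin(p[2]),D[1]])/1000,4).tolist())
E
python3 - <<'E'
from rig import ctrl
from h import *
arc2(ctrl.sense(),.30,.03)
E
```

```text
t 12.85 theta deg 37.8 r 225.0 F [-16.   -4.1  13. ] tau [-0.76  2.94 -0.08] g 0.122
[0.0046, -0.005, -0.0]
[0.0101, -0.0091, -0.0001]
[0.0156, -0.013, -0.0001]
[0.0212, -0.0168, -0.0001]
[0.027, -0.0203, -0.0001]
[0.0329, -0.0237, -0.0002]
[0.0388, -0.027, -0.0002]
[0.0449, -0.03, -0.0002]
[0.051, -0.0329, -0.0002]
[0.0572, -0.0356, -0.0002]
```

Request:
jog_arm(targets=[{"offset":[0.004,-0.005,0],"yaw":0},{"offset":[0.009,-0.0095,0],"yaw":0},{"offset":[0.0145,-0.0135,0],"yaw":0},{"offset":[0.02,-0.0175,0],"yaw":0},{"offset":[0.026,-0.021,0],"yaw":0}])

```text
time_s: 13.27
eef_pos: [606.9, 27.2, 329.3]
ee_rot: [-0.703, 0.708, 0.05, -0.045]
force: [-5.4, -2.7, -0.4]
grip_width: 0.113
```

```bash
python3 - <<'E'
from rig import ctrl
from h import *
s=ctrl.sense();go(s,[511,16,184.5],0.134);arc2(s,.25,.03)
E
```

```text
t 13.27 pos [606.9  27.2 329.3] F [-5.4 -2.7 -0.4] g 0.113 approach [ 0.008 -0.006 -1.   ] jaw [0.991 0.133 0.007]
offset [-0.0975  0.1441  0.0026] yaw [np.float64(-0.0005867205891048405), np.float64(3.141005933000688)]
t 13.27 theta deg 46.3 r 226.5 F [-5.4 -2.7 -0.4] tau [-0.43  0.97  0.01] g 0.113
[0.0054, -0.0043, -0.0]
[0.0114, -0.0076, -0.0]
[0.0174, -0.0107, -0.0001]
[0.0236, -0.0136, -0.0001]
[0.0299, -0.0163, -0.0001]
[0.0362, -0.0189, -0.0001]
[0.0426, -0.0212, -0.0001]
[0.0491, -0.0233, -0.0001]
[0.0513, -0.024, -0.0001]
```

Request:
jog_arm(targets=[{"offset":[0.0055,-0.0045,0],"yaw":0},{"offset":[0.0115,-0.008,0],"yaw":0},{"offset":[0.0175,-0.011,0],"yaw":0},{"offset":[0.0235,-0.014,0],"yaw":0},{"offset":[0.03,-0.017,0],"yaw":0},{"offset":[0.036,-0.0195,0],"yaw":0},{"offset":[0.0425,-0.022,0],"yaw":0},{"offset":[0.049,-0.024,0],"yaw":0},{"offset":[0.0515,-0.025,0],"yaw":0},{"offset":[0.0515,-0.025,0],"yaw":0},{"offset":[0.0515,-0.025,0],"yaw":0}])

```text
time_s: 14.18
eef_pos: [657.8, 34.0, 355.0]
ee_rot: [-0.703, 0.708, 0.05, -0.044]
force: [-1.4, -3.3, -3.1]
grip_width: 0.117
```

```bash
python3 - <<'E'
from rig import ctrl
from h import *
import cv2
s=ctrl.sense();go(s,[511,16,184.5],0.134);arc2(s,.03,.03);arc2(s,.03,.03,pz=139.5)
c=ctrl.capture("scene");img=c["img"][:,:,::-1].copy()
cv2.imwrite("pics/s7.png",cv2.resize(img[80:360,180:440],None,fx=2.1,fy=2.1,interpolation=cv2.INTER_CUBIC))
p=[599.4,25.7,.1339]
for deg in (50,55,60,65):
    t=np.radians(deg)
    def L(u,y,n): # u forward of hinge, n above axis
        return (125-u*np.cos(t)+n*np.sin(t),y,140+u*np.sin(t)+n*np.cos(t))
    uv=proj(c["intrinsics"],c["T"],w2W(p,[L(252,173,4),L(252,-173,4),L(0,-173,4),L(0,173,4)]))
    print(deg,((uv-[180,80])*2.1).round(0).tolist())
c=ctrl.capture("wrist");cv2.imwrite("pics/w7.png",c["img"][:,:,::-1])
E
```

```text
t 14.18 pos [657.8  34.  355. ] F [-1.4 -3.3 -3.1] g 0.117 approach [ 0.009 -0.006 -1.   ] jaw [0.991 0.133 0.008]
offset [-0.1493  0.1693  0.0029] yaw [np.float64(-0.0008621429334454215), np.float64(3.140730510656348)]
t 14.18 theta deg 60.8 r 228.6 F [-1.4 -3.3 -3.1] tau [-0.49  0.33  0.02] g 0.117
[0.0063, -0.0028, -0.0]
t 14.18 theta deg 60.5 r 225.8 F [-1.4 -3.3 -3.1] tau [-0.49  0.33  0.02] g 0.117
[0.0062, -0.0028, -0.0]
50 [[389.0, 79.0], [192.0, 278.0], [320.0, 446.0], [477.0, 243.0]]
55 [[403.0, 77.0], [204.0, 280.0], [321.0, 446.0], [477.0, 243.0]]
60 [[418.0, 76.0], [218.0, 283.0], [321.0, 446.0], [478.0, 243.0]]
65 [[434.0, 77.0], [234.0, 289.0], [321.0, 446.0], [478.0, 243.0]]
```

View pics/s7.png

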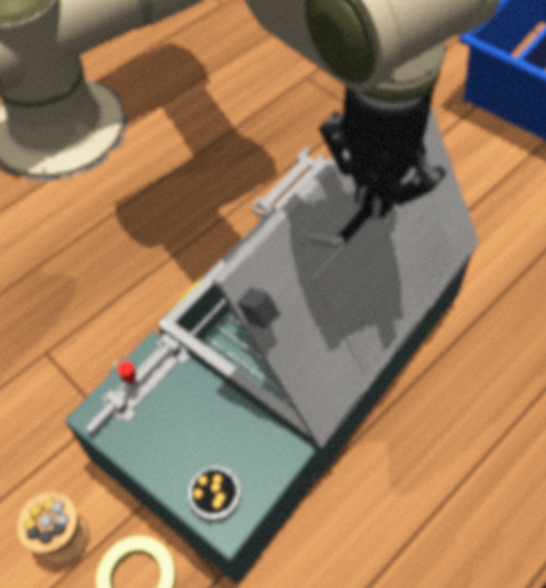

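View pics/w7.png

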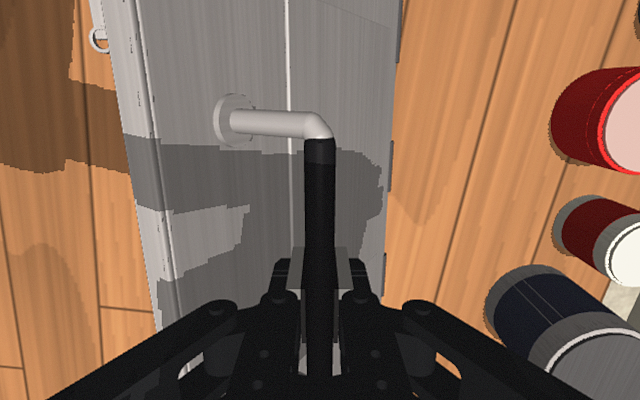

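Request:
jog_arm(targets=[{"offset":[0,0,0],"yaw":0},{"offset":[0,0,0],"yaw":0},{"offset":[0,0,0],"yaw":0},{"offset":[0,0,0],"yaw":0},{"offset":[0,0,0],"yaw":0},{"offset":[0,0,0],"yaw":0},{"offset":[0,0,0],"yaw":0},{"offset":[0,0,0],"yaw":0},{"offset":[0,0,0],"yaw":0},{"offset":[0,0,0],"yaw":0},{"offset":[0,0,0],"yaw":0},{"offset":[0,0,0],"yaw":0}])

```text
time_s: 15.28
eef_pos: [657.6, 34.0, 354.9]
ee_rot: [-0.703, 0.708, 0.05, -0.044]
force: [-1.1, -3.3, -3.2]
grip_width: 0.115
```

```bash
python3 - <<'E'
from rig import ctrl
from h import *
import cv2
s=ctrl.sense();arc2(s,.03,.03);print(s["eef_pos"],abs(s["dq"]).max())
c=ctrl.capture("top");img=c["img"][:,:,::-1].copy()
cv2.imwrite("pics/t8.png",cv2.resize(img[90:290,220:500],None,fx=2.8,fy=2.8,interpolation=cv2.INTER_CUBIC))
s=ctrl.sense();print(s["eef_pos"],s["force"],s["grip_width"])
E
```

```text
t 15.28 theta deg 60.7 r 228.6 F [-1.1 -3.3 -3.2] tau [-0.52  0.32 -0.02] g 0.115
[0.0063, -0.0028, -0.0]
[657.63073945  34.00445739 354.88145144] 0.0023059360923904093
[657.64328214  33.99989567 354.88753422] [-1.24901672 -2.30389212 -2.45364889] 0.11866666803030777
```

View pics/t8.png

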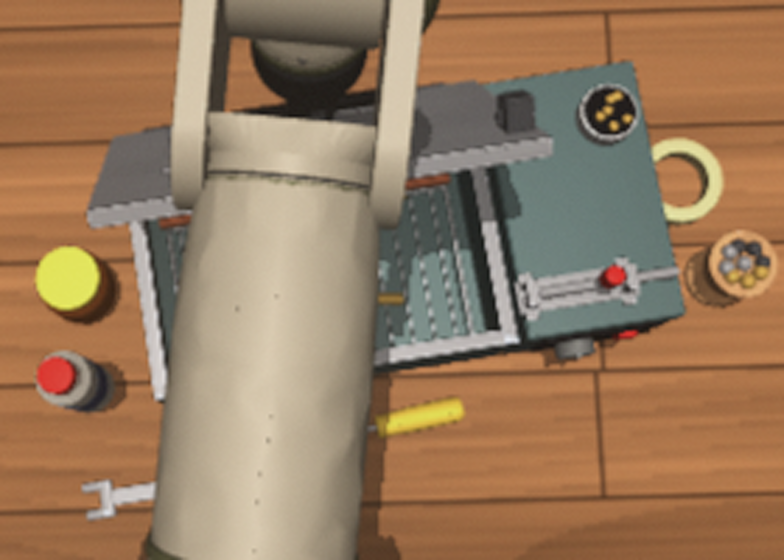

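The lid is open and held steady, the bolt is fully drawn, and everything loose is where it stood. I'm handing in the job.

```bash
python3 - <<'E'
from rig import ctrl
print(ctrl.finish_job())
E
```

```text
the job is handed in; nothing more can be done
None
```

The lid is open at about 60° and the arm is still holding it there by the handle. I handed the job in at about 15 s.

- **Tug first:** I gave the handle a gentle pull before touching the bolt. It rose about 6–7 mm, then the force jumped from 9 N to 18 N, so the bolt had the lid caught. I stopped, lowered the lid and let go.
- **Bolt:** I drew the knob about 21 mm right until it met its stop. The pull rose to 13 N there, and the wrist picture shows the knob against the right-hand guide.
- **Opening:** The lid then lifted past the catch point with no jump in force, and I followed its swing up.
- **Last checks:** The lid's angle came out at 60.5–60.8° from the arm's position and about 60° from the scene picture. Over a 1 s hold the tool moved 0.2 mm or less, with about 3–5 N on it and the bar still in the fingers. In the last top picture every loose item that shows is where it stood. The arm hid part of the spanner and screwdriver there.
- **Disagreement:** The handle's swing measured about 5 mm wider than my estimate (about 225 mm against 220 mm). This raised the sideways force to about 20 N near 37°, and I corrected the path from there.

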